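# Clear the front filter cell and rack the rear slide frame

## Robot

A 6-joint arm with a two-finger parallel gripper is mounted at the origin on a cart in front of the work surface, level with it; the furniture and walls round the work are solid. World frame = base frame: x ahead of the robot, y to its left, z up, the work surface at z = 0. Lengths are in m, angles in rad, forces in N, time in s.
With the tool pointing down it reaches from about 0.4 to 0.825 m from the base axis. Payload 7 kg.
Tool frame: the origin (TCP) lies between the finger pads, 19 mm behind the fingertips; this is the grasp point; z points along the fingers, y is the line along which they close (so a half turn about z gives the same grasp; the last joint's range is limited). The gripper opens to 85 mm and grips with 20 to 120 N. Pads are 22 mm wide; open, the fingers measure 114 mm over their backs; the gripper's body (76 mm by 85 mm) begins 54 mm behind the grasp point. The pads swing forward as they close: fully open they stand 13 mm farther back than shut.
Start: joints at [1.588, 0.359, 0.012, 0, -1.224, -0.288], TCP at [0.181, 0.65, 0.25] pointing down, gripper open.
Joint ranges: [-3.07, 3.07], [-1.43, 2.12], [-1.02, 1.25], [-3.03, 1.67], [-3.05, -0], [-3.03, 3.03]. Speed limits (rad/s): [2.39, 2.39, 3.01, 3.14, 3.14, 3.14].

## Interface

Orientations are given as a unit quaternion [x, y, z, w].
In Python, from station import robot, eyes, job gives the robot as it stands.
- The arm moves only by the tool carry_out, never from a script. Its argument "rows" is a list of rows, each a list of 3 entries, a list of its own where there are three numbers: the gripper command: -1 is shut, 1 is fully open, values between are in proportion, then the shift along the tool's x, y, z in m, then the turn about the tool's z in rad. In form: [[hand, [tx, ty, tz], yaw], ...]. A call has 1 to 10 rows; each row shifts and turns the commanded pose from where the row before left it, along the tool's axes as they then stand; what a row does not reach is not made up. A row lasts 1/12 s, in which the tool goes at most 41.7 mm and 7.16 degrees, less where a joint would pass 70% of its speed; a pose out of reach is approached as far as the arm can. A call is refused whole if a number of a shift passes 0.0417 or a number of a turn 0.125, either way. A call with a gripper value outside its range is refused whole. The fingers move at their own pace and stop on an object; "squeeze" is the grip in N (left out, the last holds). Time passes only in rows, so rows that do not move let the fingers close. It gives the time, the measured TCP pose, the force, the opening and the grip force at its end, in the units of the state.
- robot.read_state(): the state, without advancing time (a new reading comes with each control period).
- eyes.get_image(name): name is "side" or "top"; returns a dict with "image" (400x640x3 uint8, red, green, blue), "K" (3x3 intrinsics, pixels), "xyz" and "rotation" of the camera in the world. Camera axes: x right, y down, z forward; pixel columns grow to the right and rows downward; lengths in m; the calibration is good to about 2 mm. A picture is of the moment at which its call begins. There is no depth.
- job.sign_off(): hands the job in; it is judged then, once.
The state is a dict: "clock": time; "joint_positions": joint angles; "joint_vel": joint speeds; "joint_efforts": joint torques, N m; "tool_pos": TCP position; "tool_rot": TCP orientation; "ft_force": force on the tool from outside, world axes, zero at the start; "torque": the same for the moment, N m; "grip_width": finger opening in m; "grip_force": force on a finger pad.
Only numpy, scipy, OpenCV 4.12 (cv2) and the standard library are available. Lean on these libraries where they do the work, as an engineer would, in place of code of your own. Each camera call takes 0.05 s, during which the arm holds its last target. There are 200 camera calls.

## Task

The rectangular slide frame hangs at the back of the crowded hook, behind the round filter cell. Move the round cell to the spare hook and slide it along the bar until you feel it bear on the stop collar, giving it a gentle push of 5 to 10 N there; then take the slide frame off its hook and slide it down into the slot holder, grip tab up, pressing it home onto the floor of the slot with the same gentle push. Never let the cell bear on the collar, or the frame on the slot floor, harder than 25 N, do not ram them into the hooks or the holder, and leave the bystanders where they are.

Things in the scene. Friction and masses are not known exactly. Their poses are not given: they have to be found in the camera images.
- front_carrier: Front round filter cell, nearest the robot on the crowded hook; 72 to 126 g. Aluminium hub 24 (x) x 26 (y), from 26 below to 6 above the origin, pierced along x by an eye 14 wide (y), 20 high; grey tab on top; below it a round black-faced cell 54 across, 8 thick, centre 50 below. Origin: middle of the eye's flat roof, which rests on the bar's top. x along the bar towards the post, y across, z up.
- front_grip (a point): Where to pinch the front cell: on its grip tab, 30 above the cell's origin, same axes. The tab is 24 (x) x 20 (y) and spans 6 to 40 above the origin (both carriers alike). Pinch it from above across y, TCP at this point: fingertips then clear the hub and pass beside the collars' tongues, and pads 22 wide clear the other tab. The grip centres it in y.
- rear_carrier: Rear item on the crowded hook, nearest the post: same hub, eye, tab, origin and axes as the front cell, but below the hub hangs a rectangular aluminium slide frame 46 wide (y), 6 thick (x), lower edge 100 below the origin; 88 to 154 g.
- full_hook: Crowded hook: post on a dark base plate fixed to the worktop, carrying one level flat steel bar 10 wide, 10 high, pointing to the stand's -x (towards the robot). Origin on the worktop under the bar's root; x=0 is the post's front face, post 30 wide, 154 high; bar's top face 150 above the origin, centred on y=0. Fixed collar like spare_stop, face at x=-10. The two hubs hang in a row, 5 to 21 apart.
- spare_hook: The empty spare hook, the same make, sizes and axes as the crowded hook, except that its stop collar is clamped elsewhere on the bar (see spare_stop). An eye has 2 mm of play to each side on a bar.
- spare_nose (a point): Tip of the spare hook's bar, at the height of the bar's top, x=-114 on the stand, same axes. From x=-99 to -114 the bar turns up into a nose that rises 5.7 above the bar's top (same on the crowded hook). A carrier passes the nose only while its origin (eye roof) is 6 to 9.5 above the bar's top; aim for 7.8. Behind the nose lower it onto the bar.
- spare_stop: Stop collar on the spare bar: block 8 thick, 26 wide, from 18 below to 6 above the bar's top, with a tongue 14 wide up to 36 above. Origin: its front face at the bar's top; axes as the stand. Clamped 10 to 30 in front of the post; does not move. Hub and tab bear on it with their origin 12 in front of this face. Rigid: measured poses are too coarse; feel for it, 10 mm/s or less.
- holder: Slot holder fixed to the worktop: dark base 90 x 84 with an upright aluminium slot, 10 wide (x), 53 long (y), for the slide frame's lower end (frame x along holder x, either way round). Origin on the worktop under the slot's centre. Slot walls reach 45 above the worktop, flared lips 56. Floor 12 above the worktop, so the frame's origin ends 112 above the holder's.
- holder_floor: Floor of the slot; origin at the centre of its top face, axes as the holder. Rigid: press on it by feel. A sprung roller (centre 33 above the worktop) on the slot's +x side leans on the frame with about 2 to 3 N, so going down already takes up to about 5 N before the floor is met, and the frame does not drop home by itself.
- objective_case: Bystander: black round objective case, 48 x 48 x 58, origin at its underside.
- petri_dish: Bystander: clear petri dish, 60 across, 15 high, origin at its underside.
- loupe: Bystander: black round loupe, 37 x 37 x 33, origin at its underside.
- dropper_bottle: Bystander: brown dropper bottle, 31 across, 100 high, origin at its underside.
Mind the look-alikes: they are no part of the job. Leave any yellow look-alike of the front_carrier alone.

How it is judged:
By the outcome, as a careful person would: the job done as asked, in the order asked, and still so for the second after the job is handed in, with the robot touching nothing.
It also fails if it takes over 72 s, if anything falls off the work surface, if the arm or the gripper's body presses on something with over 40 N, if the wrist force passes 120 N, or if a joint passes its speed limit or range.

## Working session

There is one attempt and no reset: what is moved stays moved. The work goes in short steps, Python scripts to look and compute and a tool call to move; the robot and the scene stay as the last step left them, time stands still between calls to the robot, and variables do not carry over. Pictures are saved under pics/ and viewed, at most 10 in all, crops included, and the job is handed in when it is done.

Besides the shell and the picture viewer there is one more tool, called after "Request:" as name(argument=value, ...) on one line, values as JSON. carry_out: Moves the arm, as the interface text tells. Its arguments: {"type":"object","properties":{"rows":{"type":"array"},"squeeze":{"type":"number"}},"required":["rows"]}

```bash
mkdir -p pics; ls; python3 - <<'E'
from station import robot, eyes, job
import cv2,json
s=robot.read_state(); print({k:s[k] for k in("clock","tool_pos","tool_rot","ft_force","grip_width")})
for n in("side","top"):
    d=eyes.get_image(n); cv2.imwrite(f"pics/{n}0.png",d["image"][:,:,::-1]); print(n,d["K"],d["xyz"],d["rotation"])
E
```

```text
pics
{'clock': 0.0, 'tool_pos': array([0.18044998, 0.64997871, 0.24909297]), 'tool_rot': array([ 9.90840888e-01, -1.35032225e-01, -4.96398127e-05,  7.94238018e-04]), 'ft_force': array([ 0.210127  , -0.24287227,  0.10073033]), 'grip_width': 0.08510208867973444}
side [[404.76109445   0.         313.6592338 ]
 [  0.         404.76109445 197.07037317]
 [  0.           0.           1.        ]] [ 0.15898738 -1.33879777  0.70868566] [ 0.83687867 -0.1429425   0.08585847 -0.52137306]
top [[377.61216855   0.         323.26599834]
 [  0.         377.61216855 201.29433353]
 [  0.           0.           1.        ]] [ 0.41961987 -0.24434358  1.52311397] [ 0.71015894 -0.70228665  0.02631315 -0.04213493]
```

View pics/side0.png

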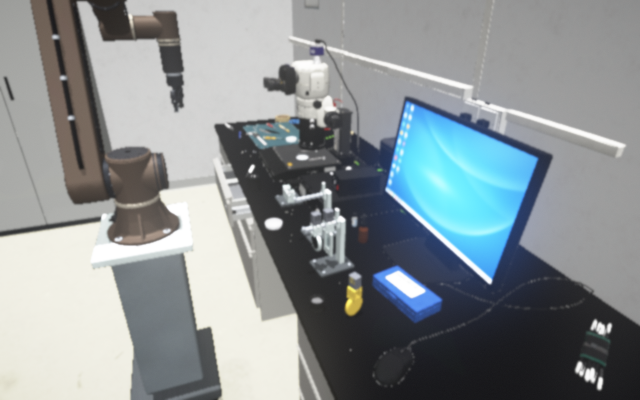

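View pics/top0.png

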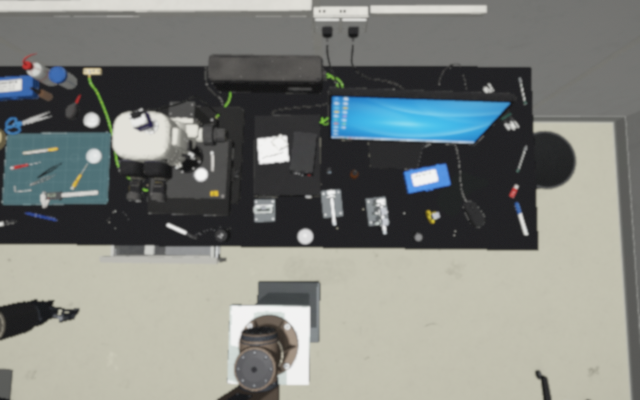

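Top view: the holder is at about (264,210), the empty hook at (332,207), the crowded hook at (377,213), and a yellow look-alike lies at (432,215). Side view: crowded hook at about (328,240), spare hook at about (308,197), yellow look-alike at (354,295). Next, one close crop.

```bash
cat > h.py <<'E'
import numpy as np,cv2
from scipy.spatial.transform import Rotation as R
from station import robot, eyes, job
def cam(n):
    d=eyes.get_image(n); q=np.array(d["rotation"]); 
    return d["image"][:,:,::-1].copy(),np.array(d["K"]),np.array(d["xyz"]),R.from_quat(q).as_matrix()
def ray(c,u,v):
    _,K,t,M=c; return t,M@np.linalg.inv(K)@np.array([u,v,1.])
def onz(c,u,v,z):
    t,d=ray(c,u,v); return t+d*(z-t[2])/d[2]
def proj(c,p):
    _,K,t,M=c; q=K@(M.T@(np.array(p)-t)); return q[:2]/q[2]
def two(c1,p1,c2,p2):
    A=[];b=[]
    for c,p in((c1,p1),(c2,p2)):
        t,d=ray(c,*p); d/=np.linalg.norm(d); P=np.eye(3)-np.outer(d,d); A.append(P);b.append(P@t)
    A=np.vstack(A);b=np.hstack(b); x=np.linalg.lstsq(A,b,rcond=None)[0]; return x,np.linalg.norm(A@x-b)
E
python3 - <<'E'
from h import *
s=cam("side");t=cam("top")
print(onz(t,264,210,0),onz(t,332,207,0),onz(t,377,213,0.15),onz(t,0,400,0), proj(s,robot.read_state()["tool_pos"]),proj(t,robot.read_state()["tool_pos"]))
a=cv2.resize(s[0][175:285,260:400],None,fx=5.4,fy=5.4,interpolation=cv2.INTER_CUBIC)
b=cv2.resize(t[0][185:245,245:395],None,fx=5.3,fy=5.3,interpolation=cv2.INTER_CUBIC)
cv2.imwrite("pics/sc.png",a);cv2.imwrite("pics/tc.png",b);print(a.shape,b.shape)
E
```

```text
[0.52949181 0.03082535 0.        ] [ 0.54457959 -0.2449359   0.        ] [ 0.51211317 -0.40848585  0.15      ] [-0.22917507  1.05057439  0.        ] [178.92204512 107.93509054] [ 63.71583047 306.46891829]
(594, 756, 3) (318, 795, 3)
```

View pics/sc.png

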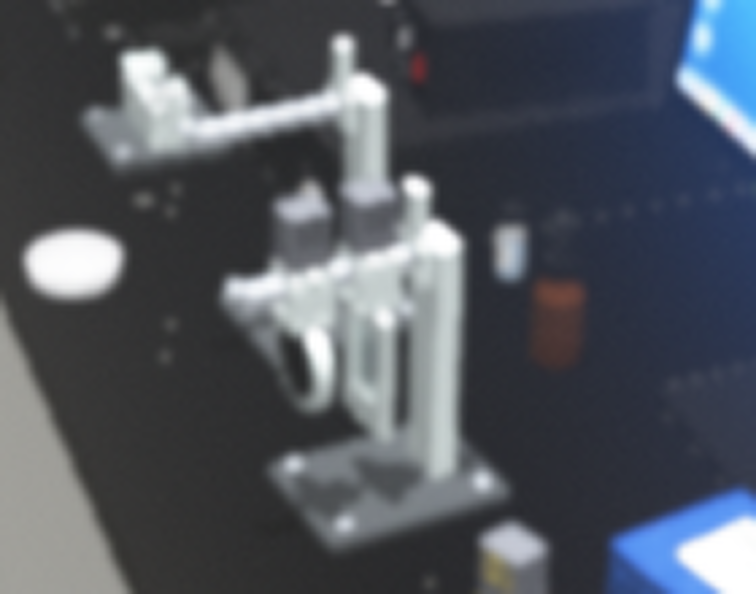

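View pics/tc.png

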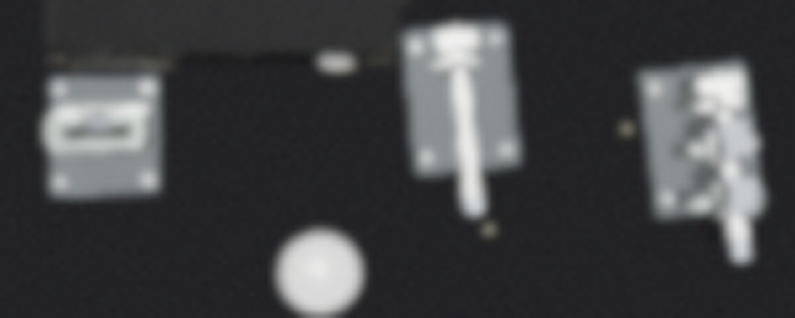

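The crop confirms the choice. In it the front round cell (grey tab, black disc) is at (303,230), the rear rectangular frame is at (370,215) by the post, and the yellow look-alike is elsewhere. The holder slot is at tc (95,128). Next I measure the bars, tabs and slot at sub-pixel level.

```bash
cat >> h.py <<'E'
def avg(n,k=6):
    c=cam(n); im=c[0].astype(float)
    for _ in range(k-1): im+=cam(n)[0]
    return (im/k,)+c[1:]
def halfmax(p,lo,hi):
    # subpixel left/right half-level crossing of a bright bar in profile p[lo:hi]
    q=p[lo:hi]; m=np.argmax(q); pk=q[m]
    L=q[:m+1].min(); Rr=q[m:].min(); 
    i=m
    while i>0 and q[i]>(pk+L)/2: i-=1
    l=i+((pk+L)/2-q[i])/(q[i+1]-q[i]+1e-9)
    j=m
    while j<len(q)-1 and q[j]>(pk+Rr)/2: j+=1
    r=j-((pk+Rr)/2-q[j])/(q[j-1]-q[j]+1e-9)
    return lo+l,lo+r
E
python3 - <<'E'
from h import *
s=avg("side");t=avg("top"); np.savez("m.npz",s=s[0],t=t[0])
g=t[0].mean(2)
def line(rows,lo,hi):
    P=[]
    for v in rows:
        l,r=halfmax(g[v],lo,hi); p=onz(t,(l+r)/2,v,.15); P.append(p); print(v,round(l,2),round(r,2),p[:2].round(4))
    return
print("spare");line(range(190,228),325,339)
print("full");line(range(196,236),372,390)
np.set_printoptions(linewidth=220)
print(g[200:224,252:278].astype(int))
print(g[190:238,374:392].astype(int))
E
```

```text
spare
190 326.91 334.33 [ 0.5947 -0.2392]
191 326.62 334.52 [ 0.591  -0.2391]
192 326.6 334.54 [ 0.5873 -0.2391]
193 326.81 334.34 [ 0.5836 -0.2391]
194 327.17 333.85 [ 0.5799 -0.239 ]
195 327.5 334.07 [ 0.5763 -0.24  ]
196 326.95 334.45 [ 0.5726 -0.2397]
197 326.58 334.14 [ 0.5689 -0.2385]
198 329.51 333.09 [ 0.5653 -0.242 ]
199 329.68 333.15 [ 0.5616 -0.2424]
200 329.65 333.36 [ 0.5579 -0.2428]
201 329.64 333.56 [ 0.5542 -0.2432]
202 329.69 333.69 [ 0.5506 -0.2436]
203 329.81 333.8 [ 0.5469 -0.244 ]
204 329.97 333.86 [ 0.5433 -0.2445]
205 330.15 333.87 [ 0.5396 -0.2448]
206 330.32 333.86 [ 0.5359 -0.2452]
207 330.47 333.91 [ 0.5323 -0.2456]
208 330.6 334.04 [ 0.5286 -0.2461]
209 330.65 334.26 [ 0.525  -0.2466]
210 330.64 334.44 [ 0.5213 -0.2469]
211 330.64 334.55 [ 0.5177 -0.2472]
212 330.7 334.66 [ 0.514  -0.2475]
213 330.84 334.78 [ 0.5104 -0.248 ]
214 331.07 334.87 [ 0.5067 -0.2487]
215 331.29 334.98 [ 0.5031 -0.2493]
216 331.39 335.13 [ 0.4995 -0.2498]
217 331.38 335.3 [ 0.4958 -0.2501]
218 331.28 335.48 [ 0.4922 -0.2503]
219 331.2 335.63 [ 0.4886 -0.2505]
220 331.19 335.79 [ 0
[... 7167 characters left out ...]
151  72  37  35  35  34]
 [ 35  34  34  34  31  29  42  92 159 206 222 208 153  74  38  35  35  35]
 [ 35  35  35  35  33  31  39  77 139 191 213 202 150  74  38  34  35  35]
 [ 35  34  35  34  34  34  37  63 120 178 207 198 149  78  40  35  35  34]
 [ 34  34  35  35  34  34  36  52 106 168 200 193 148  84  43  35  34  35]
 [ 35  35  35  36  35  35  35  46  89 146 178 171 132  78  43  35  35  35]
 [ 35  35  35  35  35  35  35  39  62 101 125 120  91  57  39  35  35  35]
 [ 35  35  35  35  35  35  35  36  40  53  62  58  48  39  35  35  34  35]
 [ 35  34  35  35  35  35  34  35  35  36  37  36  36  35  35  35  35  35]
 [ 35  35  35  35  35  35  34  34  35  35  35  35  34  35  35  34  35  35]]
```

```bash
python3 - <<'E'
from h import *
m=np.load("m.npz"); t=(m["t"],)+cam("top")[1:]; s=(m["s"],)+cam("side")[1:]
g=t[0].mean(2)
f=lambda P:(lambda c:(np.degrees(np.arctan(c[0])).round(2),np.polyval(c,.5).round(4)))(np.polyfit([p[0] for p in P],[p[1] for p in P],1))
def edge(rows,lo,hi,z,side,axis=0,lev=None):
    G=g if axis==0 else g.T; P=[]
    for v in rows:
        q=G[v,lo:hi]; k=(q.max()+q.min())/2 if lev is None else lev
        c=[i for i in range(len(q)-1) if (q[i]-k)*(q[i+1]-k)<=0 and q[i]!=q[i+1]]
        i=c[0] if side=='L' else c[-1]; u=lo+i+(k-q[i])/(q[i+1]-q[i])
        P.append(onz(t,*((u,v) if axis==0 else (v,u)),z))
    return P
print("spare bar L,R",f(edge(range(219,226),326,333,.15,'L')),f(edge(range(219,226),333,341,.15,'R')))
print("spare mid",f([onz(t,sum(halfmax(g[v],325,339))/2,v,.15) for v in range(200,226)]))
print("spare plate L,R",f(edge(range(195,214),315,327,.006,'L',lev=85)),f(edge(range(195,211),335,352,.006,'R',lev=85)))
print("full bar L,R",f(edge(range(227,233),376,384,.15,'L')),f(edge(range(227,233),384,392,.15,'R')))
print("full post R",f(edge(range(199,204),380,392,.154,'R',lev=125)))
print("full plate L",f(edge(range(203,222),360,371,.006,'L',lev=85)))
print("holder plate L,R",f(edge(range(202,219),248,257,.006,'L',lev=85)),f(edge(range(202,219),270,282,.006,'R',lev=80)))
for n,u in(("spare tip",333.9),("full tip",384.6)):
    c=int(round(u)); print(n,[edge([k],218,240,.152,'R',1)[0].round(4) for k in(c-1,c,c+1)])
# holder slot extents
h=g.copy()
print("holder front edge of walls y-col profile (z=.056)",[e.round(4)[:2] for e in edge(range(258,270,2),205,225,.056,'R',1,lev=168)])
print("L edge",[e.round(4)[:2] for e in edge(range(206,212),248,258,.056,'L')], "R",[e.round(4)[:2] for e in edge(range(206,212),265,274,.056,'R',lev=165)])
# slot dark valley
print("valley",[onz(t,u,207+np.argmin(g[207:212,u])+0,.056)[:2].round(4) for u in range(259,268)])
# grey tabs mask
for nm,c,(y0,y1,x0,x1),z in(("top",t,(200,228,374,392),.19),("side",s,(205,226,308,336),.19)):
    im=np.clip(c[0],0,255).astype(np.uint8); hsv=cv2.cvtColor(im,cv2.COLOR_BGR2HSV)[y0:y1,x0:x1]
    print(nm); print(hsv[::2,::2,1])
    print(hsv[::2,::2,2])
E
```

```text
spare bar L,R (np.float64(3.87), np.float64(-0.2404)) (np.float64(5.01), np.float64(-0.258))
spare mid (np.float64(6.41), np.float64(-0.2493))
spare plate L,R (np.float64(6.35), np.float64(-0.2073)) (np.float64(6.07), np.float64(-0.2906))
full bar L,R (np.float64(8.46), np.float64(-0.4176)) (np.float64(3.01), np.float64(-0.4395))
full post R (np.float64(4.3), np.float64(-0.4437))
full plate L (np.float64(9.44), np.float64(-0.386))
holder plate L,R (np.float64(3.04), np.float64(0.0733)) (np.float64(1.58), np.float64(-0.0162))
spare tip [array([ 0.4668, -0.2492,  0.152 ]), array([ 0.4658, -0.2528,  0.152 ]), array([ 0.4656, -0.2564,  0.152 ])]
full tip [array([ 0.4368, -0.4333,  0.152 ]), array([ 0.4365, -0.4369,  0.152 ]), array([ 0.4387, -0.4405,  0.152 ])]
holder front edge of walls y-col profile (z=.056) [array([0.5124, 0.0439]), array([0.5129, 0.0361]), array([0.5129, 0.0282]), array([0.5129, 0.0204]), array([0.5146, 0.0126]), array([0.5149, 0.0047])]
L edge [array([0.5407, 0.0623]), array([0.5368, 0.0643]), array([0.5328, 0.0658]), array([0.5289, 0.0661]), array([0.525 , 0.0659])
[... 1847 characters left out ...]
  9]
 [19 12 11 12  9  4  9  6 14 11 11 11 11 13]]
[[ 47  46  43  44  51  44  44  56 130 165 199 186  74  50]
 [ 51  52  44  44  61  57  45  55 133 172 196 188  83  86]
 [ 48  48  49  59 131 133  56  77 168 202 208 204 144 148]
 [ 48  61 103 136 180 189  88  70 146 197 200 182 155 113]
 [ 49  91 177 203 207 199 145  69  97 128 126 106  99 108]
 [ 49  72 134 174 165 133 113  68  91 104  96  94 100 127]
 [ 49  68  96 108  97  93  89  65  90 104  99 100 116 168]
 [ 48  68  94 103  94  94  93  86 102 107 111 113 129 184]
 [ 50  76  96 106 105 107 105 139 156 135 164 184 229 246]
 [ 54 123 130 111 116 128 154 229 226 210 237 240 232 222]
 [109 191 188 172 191 233 221 239 220 209 216 210 207 175]]
```

```bash
python3 - <<'E'
from h import *
m=np.load("m.npz")
# equalised context view for dark bystanders
s=np.clip((np.log(m["s"][170:300,230:400]+1)-2.2)*90,0,255).astype(np.uint8)
t=np.clip((np.log(m["t"][180:250,240:440]+1)-2.2)*90,0,255).astype(np.uint8)
a=cv2.resize(s,(392,300),interpolation=cv2.INTER_CUBIC);a=cv2.copyMakeBorder(a,0,0,0,408,cv2.BORDER_CONSTANT)
b=cv2.resize(t,(800,280),interpolation=cv2.INTER_CUBIC)
cv2.imwrite("pics/eq.png",np.vstack([a,b]))
E
```

```text
(no output)
```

View pics/eq.png

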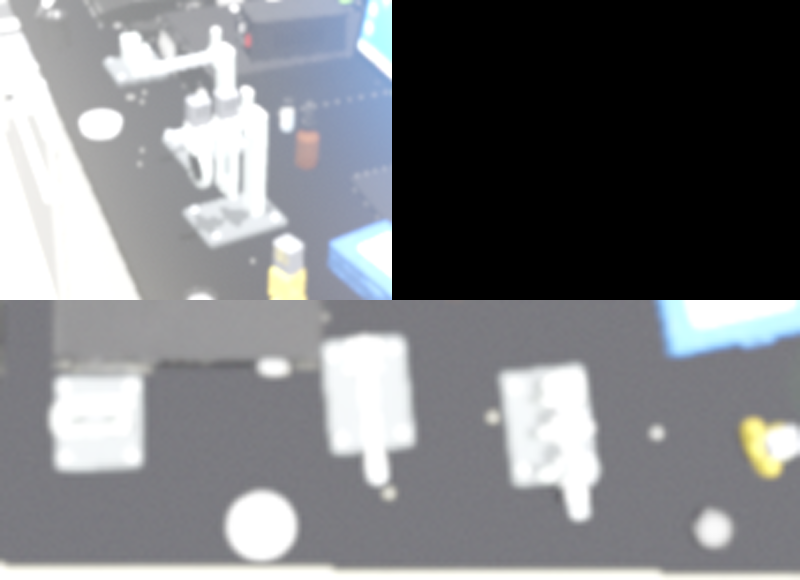

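```bash
python3 - <<'E'
from h import *
m=np.load("m.npz"); t=(m["t"],)+cam("top")[1:]; s=(m["s"],)+cam("side")[1:]
g=t[0].mean(2); gs=s[0].mean(2)
def cross(q,k,last): 
    c=[i for i in range(len(q)-1) if (q[i]-k)*(q[i+1]-k)<=0 and q[i]!=q[i+1]]
    i=c[-1 if last else 0]; return i+(k-q[i])/(q[i+1]-q[i])
f=lambda P:(lambda c:(np.degrees(np.arctan(c[0])).round(2),np.polyval(c,.52).round(4)))(np.polyfit([p[0] for p in P],[p[1] for p in P],1))
P=[onz(t,355+cross(g[v,355:371],85,False),v,.006) for v in range(202,222)]
print([p.round(4)[:2].tolist() for p in P[::2]]); print("L",f(P[2:-3]))
P=[onz(t,v,218+cross(g[218:235,v],85,True),.006) for v in range(369,379)]
print("full front edge",[p.round(4)[:2].tolist() for p in P[::2]])
P=[onz(s,u,262+cross(gs[262:285,u],72,True),.003) for u in range(324,350)]
print("side -y edge",[p.round(4)[:2].tolist() for p in P[::3]],f(P[2:-3]))
# sanity: spare plate front edge
P=[onz(t,v,208+cross(g[208:225,v],85,True),.006) for v in (*range(323,330),*range(337,342))]
print("spare front edge",[p.round(4)[:2].tolist() for p in P[::2]])
P=[onz(t,v,218-5+cross(g[213:228,v],80,True),.006) for v in range(256,272)]
print("holder front",[p.round(4)[:2].tolist() for p in P[::3]])
P=[onz(t,v,190+cross(g[190:204,v],80,False),.006) for v in range(256,272)]
print("holder back",[p.round(4)[:2].tolist() for p in P[::3]])
P=[onz(t,248+cross(g[v,246:262],85,False)-2,v,.006) for v in (*range(202,205),*range(212,219))]
Q=[onz(t,268+cross(g[v,268:282],80,True),v,.006) for v in range(202,219)]
print("holder L R",f(P),f(Q))
E
```

```text
[[0.5657, -0.3783], [0.5576, -0.3795], [0.5495, -0.3801], [0.5413, -0.3693], [0.5334, -0.3824], [0.5254, -0.3837], [0.5173, -0.3843], [0.5093, -0.3849], [0.5013, -0.3864], [0.4933, -0.3875]]
L (np.float64(10.38), np.float64(-0.3826))
full front edge [[0.4714, -0.3937], [0.4704, -0.4017], [0.4719, -0.4097], [0.4718, -0.4176], [0.4718, -0.4256]]
side -y edge [[0.4882, -0.4707], [0.4977, -0.4696], [0.5072, -0.4684], [0.5168, -0.4674], [0.5265, -0.4664], [0.5362, -0.4653], [0.546, -0.4642], [0.5558, -0.4632], [0.5518, -0.494]] (np.float64(6.3), np.float64(-0.4671))
spare front edge [[0.5029, -0.2092], [0.5, -0.2172], [0.5007, -0.2253], [0.5021, -0.2333], [0.5058, -0.2694], [0.5072, -0.2774]]
holder front [[0.4798, 0.0608], [0.4795, 0.0486], [0.4801, 0.0365], [0.4817, 0.0244], [0.4825, 0.0123], [0.483, 0.0002]]
holder back [[0.576, 0.0636], [0.5763, 0.0514], [0.5764, 0.0392], [0.5764, 0.027], [0.577, 0.0148], [0.5795, 0.0026]]
holder L R (np.float64(1.83), np.float64(0.0729)) (np.float64(1.58), np.float64(-0.0157))
```

```bash
python3 - <<'E'
from h import *
m=np.load("m.npz"); t=(m["t"],)+cam("top")[1:]; s=(m["s"],)+cam("side")[1:]
for r in(221.3,211.8): print("top",onz(t,385.5,r,.19).round(4))
def vert(u,v):
    T,d=ray(s,u,v); # y = -.4263+.1104*(x-.52)
    k=(-.4263+.1104*(T[0]-.52)-T[1])/(d[1]-.1104*d[0]); return (T+k*d).round(4)
gs=s[0].mean(2)
np.set_printoptions(linewidth=200)
for v in range(208,222): print(v,gs[v,306:338].astype(int))
for v in(215,217,219): print(vert(315.9,v),vert(329,v))
for dx in(-.012,.012): print(proj(s,[.483+dx,-.4304-.01,.17]))
print(robot.read_state()["clock"])
E
```

```text
top [ 0.4805 -0.4335  0.19  ]
top [ 0.514  -0.4336  0.19  ]
208 [ 46  46  48  50  49  46  43  43  47  63  90 103  87  60  46  44  60 100 143 168 181 189 194 197 188 152 103  78 128 201 228 218]
209 [ 46  46  46  46  47  47  47  48  58  90 130 149 132  88  54  48  73 121 161 183 195 199 200 200 195 174 137 102 145 226 247 247]
210 [ 46  46  46  46  48  54  62  67  85 120 156 176 166 120  67  51  77 123 162 186 198 202 201 198 194 184 158 118 128 200 239 245]
211 [ 46  46  46  48  58  80  98 111 129 155 175 188 184 143  85  55  67 103 139 169 188 194 191 182 173 165 147 114 109 157 201 222]
212 [ 46  46  46  52  77 117 144 159 173 185 193 196 192 162 113  70  62  83 110 137 159 166 161 147 132 122 114  99 103 140 173 194]
213 [ 46  46  47  54  86 134 169 186 195 199 199 196 191 175 138  90  65  76  92 107 122 124 120 110 100  94  94  90 104 141 171 191]
214 [ 47  46  47  54  78 120 158 183 193 195 189 178 169 159 135  93  68  76  86  95 102 100  95  93  91  89  91  93 110 146 174 192]
215 [ 47  46  47  52  69  96 128 154 166 167 158 141 127 119 108  80  64  75  86  93  98  95  92  90  
[... 351 characters left out ...]
9  88  89  86  71  67  80  88  93 100 102 101 101 103 104 114 138 168 183 193 214]
219 [ 46  46  47  52  65  80  90  98  99  92  89  91  90  90  88  78  83  96  97  96 102 105 105 106 107 112 123 149 179 195 208 230]
220 [ 47  47  47  53  66  80  90  98  99  95  93  94  95  96  94  90 109 127 120 107 107 111 115 119 126 142 171 202 222 222 220 235]
221 [ 46  46  48  56  73  85  92  98 101 100 100 102 102 103 101 107 136 159 152 133 130 140 160 173 180 198 227 240 243 235 219 225]
[ 0.4785 -0.4309  0.1808] [ 0.5184 -0.4265  0.1711]
[ 0.4785 -0.4309  0.1746] [ 0.5184 -0.4265  0.1648]
[ 0.4785 -0.4309  0.1684] [ 0.5185 -0.4265  0.1584]
[314.46316765 220.56238192]
[322.81183825 219.08767831]
1.1
```

The log-stretched view shows no dark bystander near the hooks. The petri dish is at eq (261,525), the loupe-like object at (713,528), and the yellow look-alike at (768,445). Both bars are turned about 6.3°. Now I move the arm.

Request:
carry_out(rows=[[0,[0,0,-0.02],-0.095],[0,[0,0,-0.02],-0.095],[0,[0,0,-0.02],-0.095],[0,[0,0,-0.02],-0.096],[0,[0.0189,0.0335,0],0],[0,[0.0189,0.0335,0],0],[0,[0.0189,0.0335,0],0],[0,[0.0189,0.0335,0],0],[0,[0.0189,0.0335,0],0],[0,[0.0189,0.0335,0],0]])

```text
clock: 1.93
tool_pos: [0.3161, 0.4614, 0.3303]
tool_rot: [0.998, 0.055, 0.0, -0.0]
ft_force: [0.5, 1.9, 0.3]
grip_width: 0.0427
grip_force: 0.0
```

Request:
carry_out(rows=[[0,[0.0189,0.0335,0],0],[0,[0.0189,0.0335,0],0],[0,[0.0058,0.0384,0],0],[0,[0.0058,0.0384,0],0],[0,[0.0058,0.0384,0],0],[0,[0.0058,0.0384,0],0],[0,[0.0058,0.0384,0],0],[0,[0.0058,0.0384,0],0],[0,[0.0058,0.0384,0],0],[0,[0.0058,0.0384,0],0]])

```text
clock: 2.77
tool_pos: [0.4402, 0.0985, 0.3305]
tool_rot: [0.998, 0.055, 0.001, -0.0]
ft_force: [1.1, 0.2, -0.6]
grip_width: 0.0426
grip_force: 0.0
```

Request:
carry_out(rows=[[0,[-0.0027,0.0378,0],0],[0,[-0.0027,0.0378,0],0],[0,[-0.0027,0.0378,0],0],[0,[-0.0027,0.0378,0],0],[0,[-0.0027,0.0378,0],0],[0,[-0.0027,0.0378,0],0],[0,[-0.0027,0.0378,0],0],[0,[-0.0027,0.0378,0],0],[0,[-0.0027,0.0378,0],0],[0,[-0.0027,0.0378,0],0]])

```text
clock: 3.6
tool_pos: [0.4546, -0.2803, 0.3303]
tool_rot: [0.998, 0.055, 0.0, 0.0]
ft_force: [1.8, 0.5, 0.2]
grip_width: 0.0424
grip_force: 0.0
```

Request:
carry_out(rows=[[0,[0.002,0.0381,0],0],[0,[0.002,0.0381,0],0],[0,[0.002,0.0381,0],0],[0,[0.0022,0.038,0],0],[0,[0,0,0.03],0],[0,[0,0,0.03],0],[0,[0,0,0.0],0]])

```text
clock: 4.18
tool_pos: [0.4774, -0.4277, 0.2632]
tool_rot: [0.999, 0.054, -0.004, -0.003]
ft_force: [-0.4, 0.3, -2.6]
grip_width: 0.0428
grip_force: 0.0
```

```bash
python3 - <<'E'
from h import *
s=cam("side");t=cam("top")
a=cv2.resize(s[0][165:265,280:370],None,fx=5,fy=5,interpolation=cv2.INTER_CUBIC)
b=cv2.resize(t[0][190:240,355:410],None,fx=5,fy=5,interpolation=cv2.INTER_CUBIC)
b=cv2.copyMakeBorder(b,0,250,0,0,cv2.BORDER_CONSTANT);cv2.imwrite("pics/ap.png",np.hstack([a,b]))
E
```

```text
(no output)
```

View pics/ap.png

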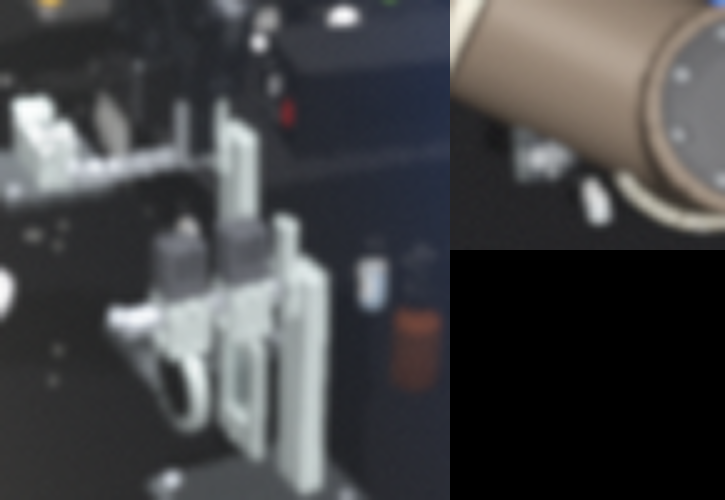

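The fingers, at about crop (182,125), stand right above the front tab at (180,240). I descend and pinch.

Request:
carry_out(rows=[[0,[0,0,0.03],0],[0,[0,0,0.02],0],[0,[0,0,0.015],0],[0,[0,0,0.015],0],[0,[0,0,0.01],0],[0,[0,0,0],0],[0,[0,0,0],0]])

```text
clock: 4.87
tool_pos: [0.4806, -0.4289, 0.1816]
tool_rot: [0.998, 0.056, 0.001, 0.001]
ft_force: [-0.8, -0.9, 0.2]
grip_width: 0.0423
grip_force: 0.0
```

Request:
carry_out(rows=[[0,[0,0.0018,0.0012],0],[0,[0,0,0],0],[-1,[0,0,0],0],[-1,[0,0,0],0],[-1,[0,0,0],0],[-1,[0,0,0],0],[-1,[0,0,0],0],[-1,[0,0,0],0]], squeeze=40)

```text
clock: 5.53
tool_pos: [0.4804, -0.4308, 0.1796]
tool_rot: [0.998, 0.055, 0.0, 0.0]
ft_force: [0.1, 1.3, 5.5]
grip_width: 0.0198
grip_force: 39.8
```

Request:
carry_out(rows=[[-1,[0,0,-0.004],0],[-1,[0,0,-0.0038],0],[-1,[0,0,0],0],[-1,[0,0,0],0],[-1,[0,0,0],0]])

```text
clock: 5.95
tool_pos: [0.4799, -0.4304, 0.1863]
tool_rot: [0.998, 0.055, -0.0, -0.0]
ft_force: [0.2, 0.2, -1.1]
grip_width: 0.0191
grip_force: 39.1
```

```bash
python3 -c "
from h import *
s=robot.read_state(); print(s['tool_pos'],s['ft_force'],s['torque'])"
```

```text
[ 0.47993266 -0.43041334  0.18629623] [ 0.20214398  0.20693039 -1.07521265] [-0.03285923 -0.03713125 -0.0203325 ]
```

Request:
carry_out(rows=[[-1,[-0.004,0,-0.0005],0],[-1,[-0.005,0,0],0],[-1,[-0.005,0,0],0],[-1,[-0.005,0,0],0],[-1,[-0.004,0,0],0],[-1,[0,0,0],0]])

```text
clock: 6.45
tool_pos: [0.4562, -0.4332, 0.1873]
tool_rot: [0.999, 0.055, -0.0, -0.0]
ft_force: [-0.0, 0.3, -1.0]
grip_width: 0.0192
grip_force: 39.1
```

Request:
carry_out(rows=[[-1,[-0.006,0,0],0],[-1,[-0.006,0,0],0],[-1,[-0.006,0,0],0],[-1,[-0.006,0,0],0],[-1,[0,0,0],0]])

```text
clock: 6.87
tool_pos: [0.4321, -0.4357, 0.1872]
tool_rot: [0.999, 0.055, -0.0, -0.0]
ft_force: [0.9, 0.5, -1.6]
grip_width: 0.0192
grip_force: 39.1
```

Request:
carry_out(rows=[[-1,[-0.008,0,0],0],[-1,[-0.009,0,0],0],[-1,[-0.008,0,0],0],[-1,[0.0044,-0.0148,0],0],[-1,[0.0088,-0.0297,0],0],[-1,[0.0088,-0.0297,0],0],[-1,[0.0088,-0.0297,0],0],[-1,[0.0088,-0.0297,0],0],[-1,[0.0088,-0.0297,0],0],[-1,[0.0044,-0.0148,0],0]])

```text
clock: 7.7
tool_pos: [0.441, -0.2535, 0.1874]
tool_rot: [0.998, 0.055, 0.0, -0.0]
ft_force: [-1.0, -0.3, -1.8]
grip_width: 0.0192
grip_force: 39.4
```

Request:
carry_out(rows=[[-1,[0,0,0],0],[-1,[0,0,0],0],[-1,[0,0,0],0],[-1,[0,0,0],0]])

```text
clock: 8.03
tool_pos: [0.4411, -0.2564, 0.1871]
tool_rot: [0.999, 0.055, -0.0, 0.0]
ft_force: [0.1, 0.8, -0.5]
grip_width: 0.0194
grip_force: 39.4
```

```bash
cat >> h.py <<'E'
def st():
    s=robot.read_state(); q=R.from_quat(s["tool_rot"]).as_matrix()
    print(round(s["clock"],2),s["tool_pos"].round(4),"yaw",np.degrees(np.arctan2(q[1,0],q[0,0])).round(2),s["ft_force"].round(2),s["torque"].round(3))
E
python3 - <<'E'
from h import *
st()
s=avg("side",3);t=avg("top",3)
a=cv2.resize(s[0][160:250,265:355],None,fx=5,fy=5,interpolation=cv2.INTER_CUBIC)
b=cv2.resize(t[0][190:246,300:370],None,fx=5,fy=5,interpolation=cv2.INTER_CUBIC)
b=cv2.copyMakeBorder(b,0,170,0,0,cv2.BORDER_CONSTANT);cv2.imwrite("pics/sp.png",np.hstack([a,b]))
E
```

```text
8.03 [ 0.4411 -0.2564  0.1871] yaw 6.27 [ 0.06  0.77 -0.54] [-0.001 -0.013  0.03 ][ WARN:0@3.185] global loadsave.cpp:1063 imwrite_ Unsupported depth image for selected encoder is fallbacked to CV_8U.
```

View pics/sp.png

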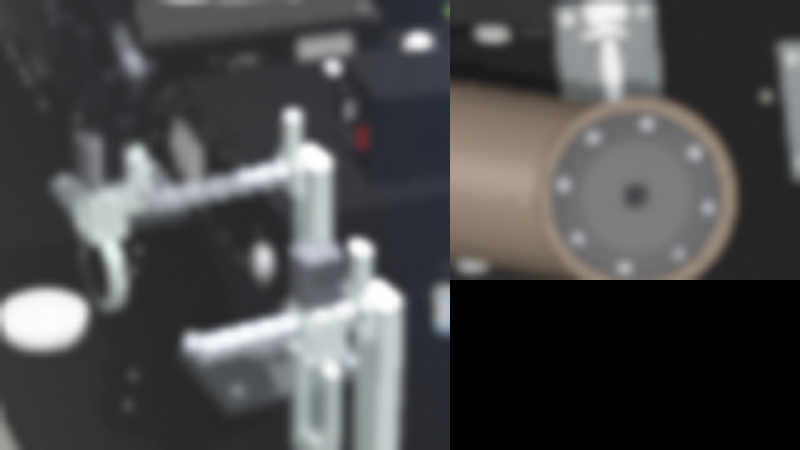

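The cell hangs in front of the spare nose, with its hub at (105,210) and the nose near (150,205). The rectangular frame is alone on the crowded hook. I thread it on slowly.

Request:
carry_out(rows=[[-1,[0.002,-0.0007,0],0],[-1,[0.0025,0,0],0],[-1,[0.0025,0,0],0],[-1,[0.0025,0,0],0],[-1,[0.0025,0,0],0],[-1,[0.0025,0,0],0],[-1,[0.0025,0,0],0],[-1,[0.0025,0,0],0],[-1,[0,0,0],0]])

```text
clock: 9.08
tool_pos: [0.4612, -0.2528, 0.1871]
tool_rot: [0.998, 0.055, 0.0, 0.0]
ft_force: [-0.4, -0.2, -0.7]
grip_width: 0.0193
grip_force: 39.4
```

Request:
carry_out(rows=[[-1,[0.003,0,0],0],[-1,[0.003,0,0],0],[-1,[0.003,0,0],0],[-1,[0.003,0,0],0],[-1,[0.003,0,0],0],[-1,[0.003,0,0],0],[-1,[0.003,0,0],0],[-1,[0,0,0],0]])

```text
clock: 9.75
tool_pos: [0.4822, -0.2504, 0.1871]
tool_rot: [0.998, 0.055, 0.0, 0.0]
ft_force: [-0.4, 0.2, -1.8]
grip_width: 0.0195
grip_force: 39.4
```

Request:
carry_out(rows=[[-1,[0.003,0,0],0],[-1,[0.004,0,0],0],[-1,[0.004,0,0],0],[-1,[0.004,0,0],0],[-1,[0.004,0,0],0],[-1,[0,0,0],0]])

```text
clock: 10.25
tool_pos: [0.5013, -0.2483, 0.187]
tool_rot: [0.998, 0.055, 0.0, 0.0]
ft_force: [0.0, -1.2, -1.3]
grip_width: 0.0195
grip_force: 39.4
```

Request:
carry_out(rows=[[-1,[0.004,0,0],0],[-1,[0,0,0.002],0],[-1,[0,0,0.002],0],[-1,[0,0,0.002],0],[-1,[0,0,0.001],0],[-1,[0,0,0],0],[-1,[0,0,0],0]])

```text
clock: 10.83
tool_pos: [0.5043, -0.248, 0.1801]
tool_rot: [0.998, 0.055, -0.0, -0.0]
ft_force: [0.5, -0.2, -1.5]
grip_width: 0.0194
grip_force: 39.4
```

```bash
python3 -c "
from h import *
st()"
```

```text
10.83 [ 0.5043 -0.248   0.1801] yaw 6.31 [ 0.53 -0.21 -1.45] [ 0.069 -0.032  0.073]
```

Request:
carry_out(rows=[[-1,[0.0027,0,0],0],[-1,[0.003,0,0],0],[-1,[0.003,0,0],0],[-1,[0.003,0,0],0],[-1,[0.003,0,0],0],[-1,[0.003,0,0],0],[-1,[0.003,0,0],0],[-1,[0.003,0,0],0],[-1,[0.003,0,0],0],[-1,[0,0,0],0]])

```text
clock: 11.67
tool_pos: [0.5316, -0.245, 0.18]
tool_rot: [0.998, 0.055, 0.0, 0.0]
ft_force: [0.4, -0.6, -0.8]
grip_width: 0.0192
grip_force: 39.4
```

Request:
carry_out(rows=[[-1,[0.0008,0,0],0],[-1,[0.0008,0,0],0],[-1,[0.0008,0,0],0],[-1,[0.0008,0,0],0],[-1,[0.0008,0,0],0],[-1,[0.0008,0,0],0],[-1,[0.0008,0,0],0],[-1,[0.0008,0,0],0]])

```text
clock: 12.33
tool_pos: [0.5374, -0.2443, 0.1801]
tool_rot: [0.998, 0.055, 0.0, -0.0]
ft_force: [0.1, 0.4, -1.2]
grip_width: 0.0196
grip_force: 39.4
```

Request:
carry_out(rows=[[-1,[0.0008,0,0],0],[-1,[0.0008,0,0],0],[-1,[0.0008,0,0],0],[-1,[0.0008,0,0],0],[-1,[0.0008,0,0],0],[-1,[0,0,0],0]])

```text
clock: 12.83
tool_pos: [0.5415, -0.2439, 0.1801]
tool_rot: [0.998, 0.055, 0.0, 0.0]
ft_force: [0.6, -0.7, -0.7]
grip_width: 0.0191
grip_force: 39.4
```

Request:
carry_out(rows=[[-1,[0.0008,0,0],0],[-1,[0.0008,0,0],0],[-1,[0.0008,0,0],0],[-1,[0.0008,0,0],0],[-1,[0.0008,0,0],0]])

```text
clock: 13.25
tool_pos: [0.5454, -0.2434, 0.1801]
tool_rot: [0.998, 0.055, 0.0, -0.0]
ft_force: [-0.2, -0.1, -1.2]
grip_width: 0.0189
grip_force: 39.4
```

Request:
carry_out(rows=[[-1,[0.0005,0,0],0],[-1,[0.0005,0,0],0],[-1,[0.0005,0,0],0],[-1,[0.0005,0,0],0]])

```text
clock: 13.58
tool_pos: [0.5473, -0.2432, 0.1801]
tool_rot: [0.998, 0.055, -0.0, -0.0]
ft_force: [-0.5, -0.4, -1.1]
grip_width: 0.0196
grip_force: 39.4
```

Request:
carry_out(rows=[[-1,[0.0005,0,0],0],[-1,[0.0005,0,0],0],[-1,[0.0005,0,0],0],[-1,[0.0005,0,0],0]])

```text
clock: 13.92
tool_pos: [0.5493, -0.243, 0.1801]
tool_rot: [0.998, 0.055, 0.0, 0.0]
ft_force: [-0.3, 0.2, -0.2]
grip_width: 0.0195
grip_force: 39.4
```

Request:
carry_out(rows=[[-1,[0.0005,0,0],0],[-1,[0.0005,0,0],0],[-1,[0.0005,0,0],0],[-1,[0.0005,0,0],0]])

```text
clock: 14.25
tool_pos: [0.5513, -0.2428, 0.1801]
tool_rot: [0.998, 0.055, -0.0, 0.0]
ft_force: [-0.3, 0.2, -0.9]
grip_width: 0.0191
grip_force: 39.4
```

Request:
carry_out(rows=[[-1,[0.0005,0,0],0],[-1,[0.0005,0,0],0],[-1,[0.0005,0,0],0]])

```text
clock: 14.5
tool_pos: [0.5528, -0.2426, 0.1801]
tool_rot: [0.998, 0.055, 0.0, 0.0]
ft_force: [0.4, 0.6, -0.8]
grip_width: 0.0194
grip_force: 39.4
```

Request:
carry_out(rows=[[-1,[0.0005,0,0],0],[-1,[0.0005,0,0],0],[-1,[0.0005,0,0],0]])

```text
clock: 14.75
tool_pos: [0.5543, -0.2424, 0.1801]
tool_rot: [0.998, 0.055, 0.0, -0.0]
ft_force: [-0.5, -0.2, -0.3]
grip_width: 0.0195
grip_force: 39.4
```

Request:
carry_out(rows=[[-1,[0.0005,0,0],0],[-1,[0.0005,0,0],0],[-1,[0.0005,0,0],0]])

```text
clock: 15.0
tool_pos: [0.5558, -0.2423, 0.1801]
tool_rot: [0.998, 0.055, -0.0, 0.0]
ft_force: [0.5, 0.3, -0.3]
grip_width: 0.0195
grip_force: 39.4
```

Request:
carry_out(rows=[[-1,[0.0005,0,0],0],[-1,[0.0005,0,0],0],[-1,[0.0005,0,0],0]])

```text
clock: 15.25
tool_pos: [0.5565, -0.2422, 0.18]
tool_rot: [0.998, 0.055, -0.001, -0.0]
ft_force: [-3.6, -0.8, 2.7]
grip_width: 0.0193
grip_force: 39.8
```

Request:
carry_out(rows=[[-1,[0,0,0],0],[-1,[0,0,0],0]])

```text
clock: 15.42
tool_pos: [0.5566, -0.2422, 0.1801]
tool_rot: [0.998, 0.055, -0.001, -0.0]
ft_force: [-4.5, -0.2, 1.9]
grip_width: 0.0192
grip_force: 39.7
```

Request:
carry_out(rows=[[-1,[0.0003,0,0],0],[-1,[0.0003,0,0],0],[-1,[0,0,0],0],[-1,[0,0,0],0]])

```text
clock: 15.75
tool_pos: [0.5566, -0.2422, 0.18]
tool_rot: [0.998, 0.055, -0.001, -0.0]
ft_force: [-6.5, 0.2, 3.0]
grip_width: 0.0194
grip_force: 40.0
```

Request:
carry_out(rows=[[-1,[0.0002,0,0],0],[-1,[0,0,0],0],[-1,[0,0,0],0],[-1,[0,0,0],0]])

```text
clock: 16.08
tool_pos: [0.5566, -0.2422, 0.18]
tool_rot: [0.998, 0.055, -0.001, -0.0]
ft_force: [-6.3, -0.4, 3.4]
grip_width: 0.0193
grip_force: 40.0
```

Request:
carry_out(rows=[[-1,[-0.0005,0,0],0],[-1,[-0.0005,0,0.0003],0],[-1,[0,0,0.0004],0],[-1,[0,0,0],0],[-1,[0,0,0],0]])

```text
clock: 16.5
tool_pos: [0.5566, -0.2423, 0.1796]
tool_rot: [0.998, 0.055, -0.0, 0.0]
ft_force: [-5.9, -0.5, 4.0]
grip_width: 0.0196
grip_force: 40.1
```

Request:
carry_out(rows=[[-1,[-0.0004,0,0],0],[-1,[0,0,0],0],[-1,[0,0,0],0]])

```text
clock: 16.75
tool_pos: [0.5566, -0.2423, 0.1796]
tool_rot: [0.998, 0.055, 0.0, 0.0]
ft_force: [-5.1, -0.1, 4.4]
grip_width: 0.0198
grip_force: 40.0
```

Request:
carry_out(rows=[[-0.2,[0,0,0],0],[0,[0,0,0],0],[0,[0,0,0],0],[0,[0,0,0],0],[0,[0,0,0],0]])

```text
clock: 17.17
tool_pos: [0.557, -0.2421, 0.1794]
tool_rot: [0.998, 0.055, 0.0, 0.0]
ft_force: [-0.4, -1.4, 0.8]
grip_width: 0.0423
grip_force: 0.0
```

```bash
python3 -c "
from h import *
st()"
```

```text
17.17 [ 0.557  -0.2421  0.1794] yaw 6.32 [-0.38 -1.36  0.83] [-0.069 -0.038  0.024]
```

Request:
carry_out(rows=[[0,[0,0,-0.01],0],[0,[0,0,-0.03],0],[0,[0,0,-0.04],0],[0,[-0.0122,0.0358,0],0],[0,[-0.0122,0.0358,0],0],[0,[-0.0122,0.0358,0],0],[0,[-0.0122,0.0358,0],0],[0,[-0.0123,0.0358,0],0],[0,[0,0,0],0],[0,[0,0,0],0]])

```text
clock: 18.0
tool_pos: [0.5147, -0.4288, 0.2595]
tool_rot: [0.999, 0.053, -0.0, 0.0]
ft_force: [-0.6, -0.1, -0.8]
grip_width: 0.0429
grip_force: 0.0
```

```bash
python3 - <<'E'
from h import *
st()
s=avg("side",3)
cv2.imwrite("pics/r.png",cv2.resize(s[0][160:260,260:380].astype(np.uint8),None,fx=5,fy=5,interpolation=cv2.INTER_CUBIC))
E
```

```text
18.0 [ 0.5147 -0.4288  0.2595] yaw 6.12 [-0.57 -0.06 -0.8 ] [ 0.042 -0.024  0.001]
```

View pics/r.png

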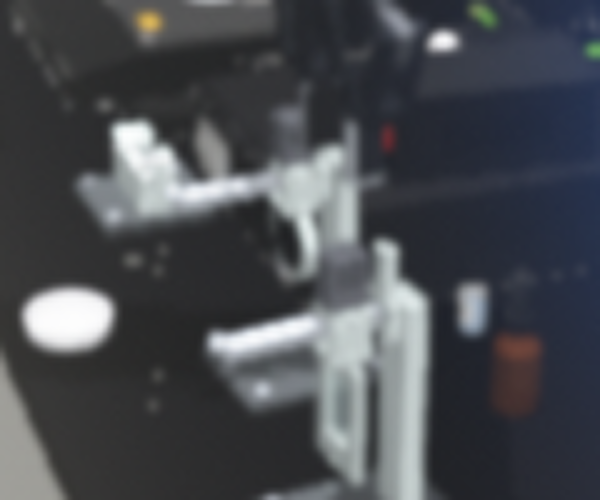

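The cell hangs against the spare collar at crop (295,190). The gripper is above the frame's tab at (345,275). I descend and pinch.

Request:
carry_out(rows=[[0,[0,-0.0015,0.03],0],[0,[0,0,0.02],0],[0,[0,0,0.015],0],[0,[0,0,0.01],0],[0,[0,0,0.004],0],[0,[0,0,0],0],[0,[0,0,0],0]])

```text
clock: 18.73
tool_pos: [0.5161, -0.4252, 0.1814]
tool_rot: [0.998, 0.056, 0.0, 0.0]
ft_force: [-0.3, -0.3, -0.1]
grip_width: 0.0423
grip_force: 0.0
```

Request:
carry_out(rows=[[0,[0,0.0015,0.001],0],[0,[0,0,0],0],[-1,[0,0,0],0],[-1,[0,0,0],0],[-1,[0,0,0],0],[-1,[0,0,0],0],[-1,[0,0,0],0],[-1,[0,0,0],0]], squeeze=50)

```text
clock: 19.4
tool_pos: [0.5158, -0.427, 0.18]
tool_rot: [0.998, 0.055, 0.0, 0.0]
ft_force: [-1.2, 0.6, 5.4]
grip_width: 0.0195
grip_force: 49.3
```

Request:
carry_out(rows=[[-1,[0,0,-0.004],0],[-1,[0,0,-0.0044],0],[-1,[0,0,0],0],[-1,[0,0,0],0]])

```text
clock: 19.73
tool_pos: [0.5156, -0.4268, 0.1878]
tool_rot: [0.998, 0.055, 0.0, -0.0]
ft_force: [0.3, -0.7, -1.9]
grip_width: 0.0191
grip_force: 48.8
```

Request:
carry_out(rows=[[-1,[-0.004,0,0],0],[-1,[-0.005,0,0],0],[-1,[-0.005,0,0],0],[-1,[-0.005,0,0],0],[-1,[-0.005,0,0],0],[-1,[-0.005,0,0],0],[-1,[-0.005,0,0],0],[-1,[-0.004,0,0],0],[-1,[0,0,0],0]])

```text
clock: 20.48
tool_pos: [0.477, -0.4311, 0.188]
tool_rot: [0.998, 0.055, 0.0, -0.0]
ft_force: [-0.3, 0.6, -0.9]
grip_width: 0.0192
grip_force: 48.8
```

Request:
carry_out(rows=[[-1,[-0.004,0,0.0003],0],[-1,[-0.005,0,0],0],[-1,[-0.005,0,0],0],[-1,[-0.005,0,0],0],[-1,[-0.005,0,0],0],[-1,[-0.005,0,0],0],[-1,[-0.005,0,0],0],[-1,[-0.004,0,0],0],[-1,[0,0,0],0]])

```text
clock: 21.23
tool_pos: [0.4392, -0.4352, 0.1876]
tool_rot: [0.998, 0.055, -0.0, -0.0]
ft_force: [0.2, -0.5, -1.3]
grip_width: 0.0193
grip_force: 48.8
```

Request:
carry_out(rows=[[-1,[-0.007,0,0],0],[-1,[-0.009,0,0],0],[-1,[-0.009,0,0],0],[-1,[-0.009,0,0],0],[-1,[0,0,-0.02],0],[-1,[0,0,-0.035],0],[-1,[0,0,-0.035],0],[-1,[0,0,-0.02],0],[-1,[0,0,0],0]])

```text
clock: 21.98
tool_pos: [0.407, -0.4406, 0.3034]
tool_rot: [0.998, 0.055, 0.003, 0.003]
ft_force: [0.0, 0.2, -2.0]
grip_width: 0.0191
grip_force: 49.4
```

```bash
python3 - <<'E'
from h import *
st()
s=avg("side",6);t=avg("top",6); np.savez("m2.npz",s=s[0],t=t[0])
a=cv2.resize(s[0][175:215,270:325].clip(0,255).astype(np.uint8),None,fx=9,fy=9,interpolation=cv2.INTER_CUBIC)
b=cv2.resize(t[0][190:225,246:284].clip(0,255).astype(np.uint8),None,fx=8,fy=8,interpolation=cv2.INTER_CUBIC)
b=cv2.copyMakeBorder(b,0,360-280,0,0,cv2.BORDER_CONSTANT);cv2.imwrite("pics/ho.png",np.hstack([a,b]));print(a.shape,b.shape)
for p in([.528,.0285,.056],[.528,.0285,0],[.528,.0285-.0265,.056],[.528,.0285+.0265,.056],[.523,.002,.056],[.533,.002,.056]): print(p,proj(s,p).round(2),proj(t,p).round(2))
E
```

```text
21.98 [ 0.407  -0.4406  0.3034] yaw 6.33 [ 0.    0.18 -2.04] [-0.081 -0.129 -0.   ]
(360, 495, 3) (360, 304, 3)
[0.528, 0.0285, 0.056] [288.28 187.25] [262.03 209.33]
[0.528, 0.0285, 0] [288.75 200.27] [264.56 210.37]
[0.528, 0.0020000000000000018, 0.056] [290.21 190.01] [268.79 209.4 ]
[0.528, 0.055, 0.056] [286.41 184.57] [255.29 209.26]
[0.523, 0.002, 0.056] [288.94 190.21] [268.75 210.68]
[0.533, 0.002, 0.056] [291.47 189.82] [268.82 208.13]
```

View pics/ho.png

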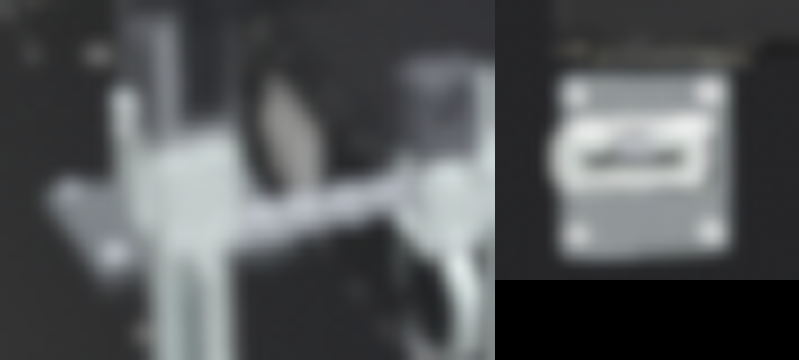

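```bash
python3 - <<'E'
from h import *
m=np.load("m2.npz");m1=np.load("m.npz"); t=((m["t"]+m1["t"])/2,)+cam("top")[1:]; g=t[0].mean(2)
C=[]
for u,v in((256,201.6),(272.6,201.6),(256,219.1),(272.6,219.1)):
    i,j=int(round(v)),int(round(u)); w=g[i-2:i+3,j-2:j+3]; w=np.clip(w-np.percentile(w,50),0,None)
    y,x=np.mgrid[i-2:i+3,j-2:j+3]; C.append(onz(t,(x*w).sum()/w.sum(),(y*w).sum()/w.sum(),.008)); 
C=np.array(C); print(C.round(4),C.mean(0))
for a,b in((0,1),(2,3)): d=C[a]-C[b]; print("yaw",np.degrees(np.arctan2(-d[0],d[1])))
for a,b in((0,2),(1,3)): d=C[a]-C[b]; print("yaw",np.degrees(np.arctan2(d[1],d[0])))
# slot valley / wall peaks along columns
for u in range(258,269):
    q=g[203:216,u]; print(u,q.astype(int), 207+np.argmin(g[207:212,u]))
m=m1; s=m["s"].mean(2); np.set_printoptions(linewidth=220)
print(s[182:202,280:298].astype(int))
E
```

```text
[[ 0.5591  0.0612  0.008 ]
 [ 0.5617 -0.0019  0.008 ]
 [ 0.4931  0.0602  0.008 ]
 [ 0.4962 -0.0047  0.008 ]] [0.52751546 0.02868854 0.008     ]
yaw 2.3495741940749153
yaw 2.7516647693257315
yaw 0.8833497294906142
yaw 2.4288884708753016
258 [155 179 211 224 215 188 148 139 171 188 177 157 148] 210
259 [153 178 206 218 207 178 138 132 170 188 176 156 147] 210
260 [154 177 201 207 194 166 133 136 174 190 175 153 146] 209
261 [155 179 199 199 184 165 140 144 179 192 175 152 146] 209
262 [156 179 196 191 182 171 150 150 181 194 176 153 146] 210
263 [156 179 194 188 182 175 154 151 182 195 177 154 146] 210
264 [156 180 196 193 186 175 153 151 182 195 177 154 146] 210
265 [156 182 201 202 192 174 148 148 181 193 173 151 145] 209
266 [157 184 208 212 199 172 138 143 180 190 167 147 145] 209
267 [158 188 214 219 203 171 133 143 180 189 164 145 145] 209
268 [160 193 220 223 205 173 141 153 185 191 165 145 145] 209
[[ 67  68  59  57  60  56  52  55  57  56  54  54  53  53  52  52  52  51]
 [ 50  51  55  66  76  74  73  84  88  73  57  50  49  49  48  48  48  47]
 [ 47  54  82 118 138 144 147 15
[... 618 characters left out ...]
232 229 199 145  94  63]
 [ 52  59  92 134 159 180 213 229 228 224 221 215 217 221 207 167 119  83]
 [ 69  75 101 137 157 169 188 210 224 227 220 209 209 213 202 169 133 106]
 [101 104 118 141 156 163 171 192 216 223 212 204 204 206 196 168 142 127]
 [126 126 131 143 154 160 164 177 198 206 199 198 202 209 208 186 163 159]
 [134 134 136 141 150 157 162 172 188 197 196 198 204 218 226 215 200 207]
 [135 135 135 137 143 151 159 171 188 199 201 199 203 219 228 225 223 232]
 [134 134 134 135 138 144 154 171 191 202 203 200 199 206 210 210 217 227]
 [132 134 136 136 135 138 148 169 193 202 201 199 196 192 184 181 188 196]
 [132 142 150 148 140 136 142 164 189 196 192 190 185 178 165 156 160 163]]
```

```bash
python3 - <<'E'
from h import *
st(); s=avg("side",6); g=s[0].mean(2)
S=robot.read_state(); p=S["tool_pos"]; M=R.from_quat(S["tool_rot"]).as_matrix()
def P(dx,dy,dn): return proj(s,p+M@np.array([dx,dy,dn]))
for dn in(.03,.05,.09,.12): print(dn,P(0,0,dn).round(2))
v0=int(P(0,0,.065)[1]); v1=int(P(0,0,.12)[1])
K=[]
for v in range(v0,v1,2):
    q=g[v,275:310]; pk=q.max(); k=(pk+45)/2; i=[j for j in range(len(q)-1) if (q[j]-k)*(q[j+1]-k)<=0]
    f=lambda j:275+j+(k-q[j])/(q[j+1]-q[j]); l,r=f(i[0]),f(i[-1])
    dn=np.interp(v,[P(0,0,.03)[1],P(0,0,.12)[1]],[.03,.12]); c=P(0,0,dn)
    # predicted silhouette: corners of 6x46 plate
    cs=[P(a,b,dn)[0] for a in(-.003,.003) for b in(-.023,.023)]
    print(v,round(l,2),round(r,2),"pred",round(min(cs),2),round(max(cs),2),"off mm",((l+r)/2-(min(cs)+max(cs))/2)/(P(.01,0,dn)[0]-P(-.01,0,dn)[0])*20)
E
```

```text
22.63 [ 0.4062 -0.4389  0.2972] yaw 6.32 [-0.2  -0.04 -0.66] [ 0.006  0.027 -0.013]
0.03 [290.1  191.14]
0.05 [290.34 198.18]
0.09 [290.81 211.9 ]
0.12 [291.15 221.9 ]
203 280.01 295.54 pred 286.09 295.08 off mm -7.8683001410957605
205 286.45 295.29 pred 286.17 295.14 off mm 0.5909816206617584
207 286.59 295.21 pred 286.25 295.2 off mm 0.498707782750108
209 286.54 295.21 pred 286.33 295.26 off mm 0.2249247002984563
211 286.06 295.23 pred 286.41 295.32 off mm -0.6159209587437777
213 286.31 295.26 pred 286.48 295.38 off mm -0.4150533886022395
215 286.44 295.32 pred 286.56 295.43 off mm -0.33249217562259925
217 276.61 295.41 pred 286.64 295.49 off mm -14.374303900379996
219 280.68 294.86 pred 286.71 295.55 off mm -9.588315724546504
```

Request:
carry_out(rows=[[-1,[0.0028,-0.0186,-0.01],0],[-1,[0.0057,-0.0373,0],0],[-1,[0.0057,-0.0373,0],0],[-1,[0.0057,-0.0373,0],0],[-1,[0.0057,-0.0373,0],0],[-1,[0.0057,-0.0373,0],0],[-1,[0.0057,-0.0373,0],0],[-1,[0.0057,-0.0373,0],0],[-1,[0.0057,-0.0373,0],0],[-1,[0.0027,-0.0184,0],0]])

```text
clock: 23.77
tool_pos: [0.4199, -0.0971, 0.308]
tool_rot: [0.998, 0.056, 0.001, -0.0]
ft_force: [0.3, -0.4, -1.1]
grip_width: 0.0193
grip_force: 49.5
```

Request:
carry_out(rows=[[-1,[0.0243,-0.0232,0],0],[-1,[0.0243,-0.0232,0],0],[-1,[0.0243,-0.0232,0],0],[-1,[0.0243,-0.0232,0],0],[-1,[0.0244,-0.0232,0],0],[-1,[0,0,0],0.036],[-1,[0,0,0],0.036],[-1,[0,0,0],0],[-1,[0,0,0],0],[-1,[0,0,0],0]])

```text
clock: 24.6
tool_pos: [0.5281, 0.0285, 0.3077]
tool_rot: [1.0, 0.02, 0.0, -0.0]
ft_force: [-0.5, -0.2, -1.0]
grip_width: 0.0194
grip_force: 49.5
```

```bash
python3 - <<'E'
from h import *
st()
E
```

```text
24.6 [0.5281 0.0285 0.3077] yaw 2.24 [-0.47 -0.21 -1.01] [ 0.007  0.03  -0.002]
```

Request:
carry_out(rows=[[-1,[0,0,0.02],0],[-1,[0,0,0.03],0],[-1,[0,0,0.03],0],[-1,[0,0,0.018],0],[-1,[0,0,0.01],0],[-1,[0,0,0],0],[-1,[0,0,0],0]])

```text
clock: 25.18
tool_pos: [0.5287, 0.0286, 0.2002]
tool_rot: [1.0, 0.019, 0.0, 0.0]
ft_force: [0.0, -0.4, -0.4]
grip_width: 0.0191
grip_force: 49.4
```

```bash
python3 - <<'E'
from h import *
st(); s=avg("side",4)
cv2.imwrite("pics/in.png",cv2.resize(s[0][155:215,260:320].clip(0,255).astype(np.uint8),None,fx=9,fy=9,interpolation=cv2.INTER_CUBIC))
E
```

```text
25.18 [0.5287 0.0286 0.2002] yaw 2.21 [ 0.04 -0.37 -0.38] [-0.018 -0.084  0.032]
```

View pics/in.png

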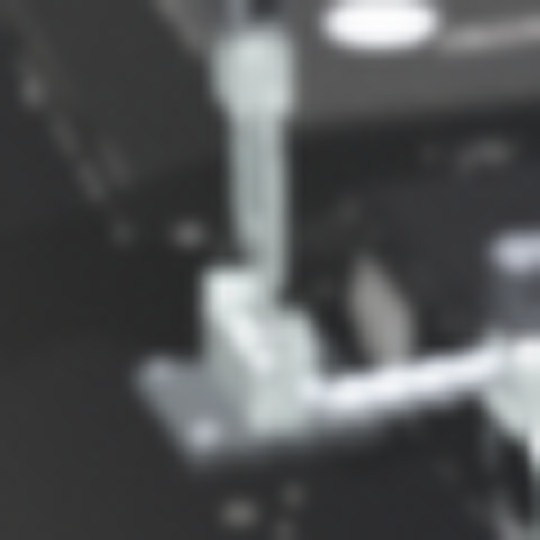

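The frame's lower edge at crop (262,300) is right over the slot between the front wall (225,300) and the roller side (300,340). I go down gently.

Request:
carry_out(rows=[[-1,[0,0,0.002],0],[-1,[0,0,0.002],0],[-1,[0,0,0.002],0],[-1,[0,0,0.002],0],[-1,[0,0,0.002],0],[-1,[0,0,0.002],0],[-1,[0,0,0.002],0],[-1,[0,0,0.002],0],[-1,[0,0,0.002],0],[-1,[0,0,0],0]])

```text
clock: 26.22
tool_pos: [0.528, 0.0287, 0.181]
tool_rot: [1.0, 0.019, -0.0, 0.0]
ft_force: [0.8, 0.1, -1.5]
grip_width: 0.0195
grip_force: 49.4
```

Request:
carry_out(rows=[[-1,[0,0,0.0015],0],[-1,[0,0,0.0015],0],[-1,[0,0,0.0015],0],[-1,[0,0,0.0015],0],[-1,[0,0,0.0015],0],[-1,[0,0,0.0015],0],[-1,[0,0,0],0]])

```text
clock: 26.8
tool_pos: [0.5281, 0.0287, 0.1722]
tool_rot: [1.0, 0.019, -0.0, 0.0]
ft_force: [0.3, 0.6, -1.8]
grip_width: 0.0191
grip_force: 49.4
```

Request:
carry_out(rows=[[-1,[0,0,0.0015],0],[-1,[0,0,0.0015],0],[-1,[0,0,0.0015],0],[-1,[0,0,0.0015],0],[-1,[0,0,0.0015],0],[-1,[0,0,0.0015],0],[-1,[0,0,0],0]])

```text
clock: 27.38
tool_pos: [0.5319, 0.0292, 0.1684]
tool_rot: [1.0, 0.02, 0.004, -0.0]
ft_force: [-3.6, 0.1, 27.8]
grip_width: 0.0192
grip_force: 54.1
```

Request:
carry_out(rows=[[-1,[0,0,-0.004],0],[-1,[0,0,-0.004],0],[-1,[0,0,0],0],[-1,[0,0,0],0]])

```text
clock: 27.72
tool_pos: [0.5283, 0.0288, 0.1713]
tool_rot: [1.0, 0.019, 0.0, -0.0]
ft_force: [0.4, 0.0, -1.3]
grip_width: 0.0191
grip_force: 50.0
```

```bash
python3 - <<'E'
from h import *
st()
E
```

```text
27.72 [0.5283 0.0288 0.1713] yaw 2.18 [ 0.35  0.01 -1.26] [ 0.042 -0.452  0.085]
```

Request:
carry_out(rows=[[-1,[-0.0005,0,0],0],[-1,[-0.0005,0,0],0],[-1,[-0.0005,0,0],0],[-1,[0,0,0],0]])

```text
clock: 28.05
tool_pos: [0.5272, 0.0288, 0.1713]
tool_rot: [1.0, 0.019, 0.0, -0.0]
ft_force: [4.3, -0.1, -4.5]
grip_width: 0.0192
grip_force: 49.6
```

```bash
python3 - <<'E'
from h import *
st()
E
```

```text
28.05 [0.5272 0.0288 0.1713] yaw 2.19 [ 4.32 -0.12 -4.46] [-0.089 -1.763  0.006]
```

```bash
cat >> h.py <<'E'
def tilt(bg=45):
    s=avg("side",6); g=s[0].mean(2); S=robot.read_state(); p=S["tool_pos"]; M=R.from_quat(S["tool_rot"]).as_matrix()
    P=lambda a,b,n: proj(s,p+M@np.array([a,b,n]))
    for n in np.arange(.034,.112,.006):
        hub=n<.055; hx,hy=(.012,.013) if hub else (.003,.023)
        c=P(0,0,n); cs=[P(a,b,n)[0] for a in(-hx,hx) for b in(-hy,hy)]
        v=int(round(c[1])); lo=int(c[0])-9; q=g[v,lo:lo+19]; k=(q.max()+bg)/2
        m=9
        i=m
        while i>0 and q[i]>k: i-=1
        j=m
        while j<18 and q[j]>k: j+=1
        l=lo+i+(k-q[i])/(q[i+1]-q[i]); r=lo+j-1+(k-q[j-1])/(q[j]-q[j-1])
        sc=(P(.01,0,n)[0]-P(-.01,0,n)[0])/.02
        print(round(n,3),v,round(l,2),round(r,2),"pred",round(min(cs),2),round(max(cs),2),"off mm L,R",((l-min(cs))/sc*1e3).round(1),((r-max(cs))/sc*1e3).round(1))
E
python3 - <<'E'
from h import *
st();tilt()
E
```

```text
28.05 [0.5272 0.0288 0.1713] yaw 2.19 [ 4.32 -0.12 -4.46] [-0.089 -1.763  0.006]
0.034 168 283.27 291.6 pred 283.19 291.43 off mm L,R 0.3 0.7
0.04 169 283.13 291.57 pred 283.26 291.48 off mm L,R -0.5 0.4
0.046 171 283.16 291.66 pred 283.32 291.52 off mm L,R -0.6 0.6
0.052 172 283.33 291.68 pred 283.38 291.57 off mm L,R -0.2 0.4
0.058 173 283.76 291.44 pred 284.9 290.19 off mm L,R -4.5 5.0
0.064 175 284.71 290.36 pred 284.95 290.24 off mm L,R -1.0 0.5
0.07 176 284.97 290.38 pred 285.01 290.29 off mm L,R -0.2 0.4
0.076 178 284.79 290.36 pred 285.07 290.34 off mm L,R -1.1 0.1
0.082 179 284.69 290.41 pred 285.13 290.39 off mm L,R -1.8 0.1
0.088 181 284.5 290.46 pred 285.19 290.44 off mm L,R -2.8 0.1
0.094 182 284.43 290.45 pred 285.24 290.49 off mm L,R -3.3 -0.2
0.1 184 283.85 290.28 pred 285.3 290.53 off mm L,R -5.8 -1.0
0.106 185 282.68 290.12 pred 285.36 290.58 off mm L,R -10.8 -1.9
```

Request:
carry_out(rows=[[-1,[0,0,0.001],0],[-1,[0,0,0.001],0],[-1,[0,0,0.001],0],[-1,[0,0,0],0]])

```text
clock: 28.68
tool_pos: [0.5271, 0.0288, 0.1687]
tool_rot: [1.0, 0.019, 0.0, -0.0]
ft_force: [4.3, 0.1, 0.8]
grip_width: 0.0191
grip_force: 50.2
```

```bash
python3 - <<'E'
from h import *
st()
E
```

```text
28.68 [0.5271 0.0288 0.1687] yaw 2.2 [4.27 0.12 0.84] [ 0.084 -1.865 -0.018]
```

Request:
carry_out(rows=[[-1,[0,0,0.001],0],[-1,[0,0,0.001],0],[-1,[0,0,0],0]])

```text
clock: 28.93
tool_pos: [0.527, 0.0288, 0.1665]
tool_rot: [1.0, 0.019, 0.0, -0.0]
ft_force: [3.9, -0.4, 0.8]
grip_width: 0.0193
grip_force: 50.2
```

Now it's passing the point where it caught before.

Request:
carry_out(rows=[[-1,[0,0,0.001],0],[-1,[0,0,0.001],0],[-1,[0,0,0.001],0],[-1,[0,0,0],0]])

```text
clock: 29.27
tool_pos: [0.5271, 0.0287, 0.1636]
tool_rot: [1.0, 0.019, 0.0, -0.0]
ft_force: [4.8, -0.9, 4.2]
grip_width: 0.0189
grip_force: 50.6
```

Request:
carry_out(rows=[[-1,[0,0,0.001],0],[-1,[0,0,0.001],0],[-1,[0,0,0],0]])

```text
clock: 29.52
tool_pos: [0.5269, 0.0287, 0.1614]
tool_rot: [1.0, 0.019, 0.0, -0.0]
ft_force: [3.8, 0.3, 4.0]
grip_width: 0.0191
grip_force: 50.7
```

Request:
carry_out(rows=[[-1,[0,0,0.001],0],[-1,[0,0,0.001],0],[-1,[0,0,0.001],0],[-1,[0,0,0.001],0],[-1,[0,0,0],0]])

```text
clock: 29.93
tool_pos: [0.5268, 0.0287, 0.1573]
tool_rot: [1.0, 0.019, -0.0, 0.0]
ft_force: [4.1, -0.0, 4.3]
grip_width: 0.0193
grip_force: 50.7
```

Request:
carry_out(rows=[[-1,[0,0,0.001],0],[-1,[0,0,0.001],0],[-1,[0,0,0.001],0],[-1,[0,0,0.001],0],[-1,[0,0,0.001],0],[-1,[0,0,0.001],0],[-1,[0,0,0],0]])

```text
clock: 30.52
tool_pos: [0.5266, 0.0287, 0.1512]
tool_rot: [1.0, 0.019, -0.0, 0.0]
ft_force: [4.4, 0.2, 1.7]
grip_width: 0.0191
grip_force: 50.6
```

Request:
carry_out(rows=[[-1,[0,0,0.0008],0],[-1,[0,0,0.0008],0],[-1,[0,0,0.0008],0],[-1,[0,0,0.0008],0],[-1,[0,0,0.0008],0],[-1,[0,0,0],0]])

```text
clock: 31.02
tool_pos: [0.5266, 0.0287, 0.1473]
tool_rot: [1.0, 0.019, -0.0, 0.0]
ft_force: [4.2, -0.2, 2.9]
grip_width: 0.0193
grip_force: 50.6
```

Request:
carry_out(rows=[[-1,[0,0,0.0006],0],[-1,[0,0,0.0006],0],[-1,[0,0,0.0006],0],[-1,[0,0,0.0006],0],[-1,[0,0,0],0]])

```text
clock: 31.43
tool_pos: [0.5267, 0.0287, 0.1449]
tool_rot: [1.0, 0.019, -0.0, -0.0]
ft_force: [3.8, 0.2, 3.8]
grip_width: 0.019
grip_force: 50.7
```

Request:
carry_out(rows=[[-1,[0,0,0.0006],0],[-1,[0,0,0.0006],0],[-1,[0,0,0.0006],0],[-1,[0,0,0],0]])

```text
clock: 31.77
tool_pos: [0.5267, 0.0287, 0.1431]
tool_rot: [1.0, 0.019, -0.0, 0.0]
ft_force: [4.8, 0.9, 2.0]
grip_width: 0.0188
grip_force: 50.6
```

Request:
carry_out(rows=[[-1,[0,0,0.0005],0],[-1,[0,0,0.0005],0],[-1,[0,0,0.0005],0],[-1,[0,0,0],0]])

```text
clock: 32.1
tool_pos: [0.5267, 0.0287, 0.1418]
tool_rot: [1.0, 0.019, -0.0, 0.0]
ft_force: [3.8, 0.5, 4.2]
grip_width: 0.0192
grip_force: 50.8
```

Request:
carry_out(rows=[[-1,[0,0,0.0005],0],[-1,[0,0,0.0005],0],[-1,[0,0,0],0]])

```text
clock: 32.35
tool_pos: [0.5271, 0.0287, 0.1417]
tool_rot: [1.0, 0.019, 0.0, 0.0]
ft_force: [1.8, 1.1, 11.0]
grip_width: 0.019
grip_force: 51.8
```

Request:
carry_out(rows=[[-1,[0,0,0],0],[-1,[0,0,0],0]])

```text
clock: 32.52
tool_pos: [0.5271, 0.0287, 0.1417]
tool_rot: [1.0, 0.019, 0.0, 0.0]
ft_force: [1.7, 1.0, 11.5]
grip_width: 0.0191
grip_force: 51.8
```

Request:
carry_out(rows=[[-1,[0.0003,0,-0.0005],0],[-1,[0.0003,0,-0.0004],0],[-0.2,[0,0,0],0],[0,[0,0,0],0],[0,[0,0,0],0],[0,[0,0,0],0],[0,[0,0,0],0]])

```text
clock: 33.1
tool_pos: [0.5266, 0.0285, 0.1412]
tool_rot: [1.0, 0.019, -0.001, 0.0]
ft_force: [-0.6, -0.0, 0.5]
grip_width: 0.0434
grip_force: 0.0
```

```bash
python3 - <<'E'
from h import *
st();tilt()
E
```

```text
33.1 [0.5266 0.0285 0.1412] yaw 2.17 [-0.64 -0.03  0.53] [-0.009 -0.011 -0.004]
0.034 175 283.08 290.82 pred 283.57 291.73 off mm L,R -1.9 -3.7
0.04 176 283.08 290.98 pred 283.63 291.78 off mm L,R -2.2 -3.2
0.046 178 283.22 291.36 pred 283.69 291.83 off mm L,R -1.9 -1.9
0.052 179 283.36 291.35 pred 283.75 291.87 off mm L,R -1.5 -2.1
0.058 181 284.08 290.77 pred 285.25 290.5 off mm L,R -4.7 1.1
0.064 182 284.4 290.31 pred 285.3 290.55 off mm L,R -3.6 -1.0
0.07 184 283.74 290.22 pred 285.36 290.6 off mm L,R -6.5 -1.5
0.076 185 282.53 290.18 pred 285.42 290.65 off mm L,R -11.6 -1.9
0.082 186 282.41 290.11 pred 285.47 290.69 off mm L,R -12.4 -2.4
0.088 188 282.58 290.35 pred 285.53 290.74 off mm L,R -11.9 -1.6
0.094 189 282.57 291.69 pred 285.58 290.79 off mm L,R -12.2 3.6
0.1 191 283.05 294.07 pred 285.64 290.84 off mm L,R -10.5 13.1
0.106 192 283.42 294.48 pred 285.69 290.88 off mm L,R -9.2 14.6
```

Request:
carry_out(rows=[[0,[0,0,-0.008],0],[0,[0,0,-0.015],0],[0,[0,0,-0.03],0],[0,[0,0,-0.035],0],[0,[0,0,-0.035],0],[0,[0,0,-0.03],0],[0,[-0.03,0,0],0],[0,[-0.03,0,0],0],[0,[0,0,0],0],[0,[0,0,0],0]])

```text
clock: 34.23
tool_pos: [0.4664, 0.0263, 0.2962]
tool_rot: [1.0, 0.019, 0.001, -0.001]
ft_force: [0.3, 0.7, 0.8]
grip_width: 0.0425
grip_force: 0.0
```

```bash
python3 - <<'E'
from h import *
st(); s=avg("side",4); t=avg("top",4); g=s[0].mean(2); m=np.load("m.npz")["s"].mean(2)
np.set_printoptions(linewidth=200)
# expected tab top centre if home: z=.152 ; predicted pixels
for z in(.152,.112,.056): print("home",z,proj(s,[.526,.0287,z]).round(1),proj(t,[.526,.0287,z]).round(1))
for z in(.19,.15,.10): print("cell",z,proj(s,[.5566,-.2422,z]).round(1))
print(g[150:196:2,276:298].astype(int))
print("cell tab");print(g[180:222:2,306:328].astype(int))
E
```

```text
34.23 [0.4664 0.0263 0.2962] yaw 2.23 [0.34 0.71 0.77] [ 0.051 -0.081 -0.028]
home 0.152 [286.9 164. ] [257.2 207.9]
home 0.112 [287.3 173.9] [259.2 208.7]
home 0.056 [287.8 187.3] [262.  209.8]
cell 0.19 [319.3 181.3]
cell 0.15 [319.3 192.7]
cell 0.1 [319.3 206.6]
[[100  95  91  90  90  90  90  89  90  90  90  90  90  90  90  90  90  90  89  89  89  89]
 [102 103  98  93  91  90  90  90  89  89  90  88  89  89  89  89  89  88  89  89  89  91]
 [ 76  93 103 101  94  91  90  89  88  89  88  89  88  88  88  88  88  88  88  91 102 122]
 [ 60  71  89  99  98  94  90  89  88  88  88  88  88  88  88  88  88  88  91 115 161 210]
 [ 58  58  62  75  93 100  96  90  88  88  88  88  88  88  88  88  88  88  91 114 164 211]
 [ 57  56  56  59  70  83  89  89  89  88  88  88  88  88  89  89  89  88  88  89  96 111]
 [ 56  56  56  56  57  59  64  73  82  87  92  97 104 113 116 106  95  90  89  88  88  89]
 [ 56  56  56  56  56  56  60  72  90 102 111 117 127 145 151 137 111  95  90  89  88  89]
 [ 56  56  56  56  55  56  60  73  94 109 116 114 110 110 110 103  95  90  88  87  86  86]
 [ 56  55  55  
[... 2480 characters left out ...]
3  50  58  52  43  42  68 146 229 248 241 194 150 150 162 181]
 [ 45  45  47  49  48  45  43  43  46  48  44  40  46  85 167 227 231 189 150 150 162 182]
 [ 45  44  45  44  45  48  52  52  58  68  60  46  43  68 128 184 192 158 142 149 163 182]
 [ 45  45  45  45  45  47  52  58  68  87  89  73  59  78 124 160 161 137 136 149 163 182]
 [ 45  44  45  45  45  45  45  46  55  82 111 116 108 113 130 137 125 112 130 148 163 183]
 [ 45  45  45  45  45  44  44  45  46  54  71  83  84  78  72  67  63  86 125 147 163 184]
 [ 44  45  46  45  45  44  44  44  45  45  47  48  47  44  42  42  50  83 124 147 162 182]
 [ 45  45  44  45  45  45  45  44  44  44  44  44  45  48  53  54  57  85 127 150 166 189]]
```

```bash
python3 -c "
from station import job
print(job.sign_off())"
```

```text
the job is handed in; nothing more can be done
None
```

I moved the round cell to the spare hook against its collar (about 6.5 N) and pressed the slide frame onto the slot floor, tab up (about 8 N); on the way down the frame caught in the slot at a 28 N wrist reading before I re-aligned it, and the job was handed in at about 34 s, verdict not shown.

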